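Lay a culture flask down on the shaker and clamp it

TASK

Tip the upright culture flask on the shaker over onto its broad side, cap towards the sliding clamp bar, letting it down gently with the fingers: never let it fall, and do not pick it up or squeeze it. Then push the sliding clamp bar up against the cap until the flask's base comes up against the fixed bar, so that it lies straight between the two bars with no play. Leave the covered dish on the mat and the small containers beside the shaker where they are.

Things in the scene. Friction and masses are not known exactly. Their poses are not given: they have to be found in the camera images.
- flask: Clear flat culture flask, white cap, upright on the shaker's mat with its back close to the fixed bar; loose, 0.11 to 0.22 kg. Body 32 mm thick (x), 75 wide (y), 92 tall (z), then shoulder, neck and a round cap 28 mm across, 22 long; 135 mm in all. Origin: centre of the underside; z up to the cap, -x to the clamp bar (tip it this way). Turning over 6 rad/s is falling, over 12 N from the fingers squeezing.
- flask_foot_edge (a point): Middle of the foot edge that the flask pivots on, at (-16, 0, 0) mm of the flask; stays down on the mat throughout. Tipped about 0.31 rad the flask is at its balance; beyond that it falls by itself unless held back.
- flask_base_left (a point): Left end of the flask's underside, at (0, 37.5, 0) mm of the flask. Once the flask lies down the underside stands upright and faces the fixed bar; it counts as against the bar when this or the other end is.
- flask_base_right (a point): Right end of the flask's underside, at (0, -37.5, 0) mm of the flask. Once the flask lies down the underside stands upright and faces the fixed bar; it counts as against the bar when this or the other end is.
- flask_middle (a point): Point on the flask's axis 50 mm above its foot, near its centre of mass; 16 mm above the mat once the flask lies on its broad -x face (its x axis then points up).
- flask_cap (a point): Centre of the cap, at (8, 0, 120) mm of the flask. Neck and cap are canted 15 degrees to +x (upward once the flask lies down). Same axes as the flask.
- flask_cap_end (a point): Edge of the cap's end on the clamp-bar side, at (-2, 0, 135) mm of the flask, its farthest point from the foot. When the flask lies down this edge hangs 14 mm above the mat, so a fingertip has room under it.
- shaker: Low bench-top shaker, white housing, 290 x 236 mm aluminium platform with a dark rubber mat; fixed. Origin: on the bench under the housing's centre, z up, x along the platform to the fixed bar, away from the robot. Mat top 73 mm above the bench, x = -165 to 97 mm, y = -98 to 98 mm; platform's near end at x = -175 mm. Side rails along x at y = +-109 mm, top 96 mm above the bench.
- fixed_bar_face (a point): Middle of the fixed bar's face that looks at the flask (85 mm along the shaker's x, 18 mm above the mat). The bar is a smooth steel rod 16 mm in diameter across the far end of the mat. Axes as the shaker's.
- clamp_bar (a joint): Travel in m of the sliding clamp bar towards the fixed bar: 0 at the near end of its rails, at most 0.135. It slides stiffly (about 2.5 N) and stays where it is left.
- clamp_bar_face (a point): Middle of the clamp bar's face that looks at the flask, 18 mm above the mat. The bar is a smooth steel rod 16 mm in diameter across the near end of the platform: near face 16 mm back along the shaker's -x, underside 10 mm and top 26 mm above the mat; grey blocks at its ends run on the rails. Axes as the shaker's.
- dish: Covered petri dish, 60 mm across, 15 mm high, loose on the mat beside the flask; a bystander. Origin: centre of its underside.
- small_can: Small lidded canister, 43 mm across, 62 mm tall, on the bench beside the shaker; a bystander. Origin: centre of its underside.
- oil_vial: Dropper bottle, 31 mm across, 75 mm tall, on the bench beside the shaker; a bystander. Origin: centre of its underside.
Things that resemble listed ones, but are neither listed nor needed, are in the scene too. Of the things that look like the flask, the middle-sized one is meant.

How it is judged:
On the way, in this order (a step that is already met when the one before it is completed fails the run):
1. the flask lies on its broad side on the mat (angle between flask's own x axis and vertical below 0.08 rad and height (world z) of flask_middle below 0.094 m and angular speed of flask below 0.5 rad/s), for 0.2 s.
2. the clamp bar is against the cap and the flask's base against the fixed bar (angle between flask's own x axis and vertical below 0.08 rad and x of any of flask_base_left, flask_base_right in the frame of fixed_bar_face above -0.003 m and angle between the z axis of flask and the x axis of shaker, either way round below 0.15 rad and x of flask_cap_end in the frame of clamp_bar_face below 0.003 m), for 0.2 s.
At the end, for the whole second after the job is handed in: The flask lies flat on its broad side on the mat (within 0.08 rad), straight along the platform within 0.15 rad, its base against the fixed bar and the clamp bar against the end of its cap (each within 3 mm), everything at rest (all of step 2 and height (world z) of flask_middle between 0.084 and 0.094 m and linear speed of flask below 0.02 m/s); the robot touches nothing.
It fails at once if the flask falls or is thrown over (turns faster than 6 rad/s) (angular speed of flask above 6 rad/s).
It fails at once if the flask is lifted: its foot edge leaves the mat by more than 12 mm (height (world z) of flask_foot_edge above 0.085 m).
It fails at once if the flask is squeezed (more than 12 N from the fingers) (contact force between the fingers and flask above 12 N).
It fails at once if the dish on the mat is pushed away (distance of dish from where it was at the start of the episode above 0.012 m).
It fails at once if a container beside the shaker is pushed or knocked over (distance of any of small_can, oil_vial from where it was at the start of the episode above 0.015 m).
It also fails if it takes over 67 s, if anything falls off the work surface, if the arm or the gripper's body presses on something with over 40 N, if the wrist force passes 120 N, or if a joint passes its speed limit or range.

ROBOT

A 6-joint arm with a two-finger parallel gripper is mounted at the origin on a cart in front of the work surface, level with it; the furniture and walls round the work are solid. World frame = base frame: x ahead of the robot, y to its left, z up, the work surface at z = 0. Lengths are in m, angles in rad, forces in N, time in s.
With the tool pointing down it reaches from about 0.4 to 0.825 m from the base axis. Payload 7 kg.
Tool frame: the origin (TCP) lies at the very end of the fingers, on their centre line; the grasp point (between the pads) lies 19 mm behind it (arm.grip_point_offset is the distance from the TCP to the grasp point, in m); z points along the fingers, y is the line along which they close (so a half turn about z gives the same grasp; the last joint's range is limited). The gripper opens to 88 mm and grips with 3 to 60 N. Pads are 19 mm wide; open, the fingers measure 130 mm over their backs; the gripper's body (78 mm by 193 mm) begins 47 mm behind the grasp point.
Start: joints at [1.599, 0.359, 0.012, 0, -1.224, -0.288], TCP at [0.173, 0.652, 0.227] pointing down, gripper open.
Joint ranges: [-3.07, 3.07], [-1.43, 2.12], [-1.02, 1.25], [-3.03, 1.67], [-3.05, -0], [-3.03, 3.03]. Speed limits (rad/s): [2.39, 2.39, 3.01, 3.14, 3.14, 3.14].

INTERFACE

Orientations are given as [roll, pitch, yaw] about the fixed x, y, z axes, in that order (R = Rz(yaw) Ry(pitch) Rx(roll)).
In Python, from station import arm, cams gives the robot as it stands.
- The arm moves only by the shell command python3 -m handwheel 'ROWS' [FORCE]. ROWS is JSON, a list that holds one entry, the list of rows, each a list of 7 numbers: the shift along the tool's x, y, z normalised to -1 to 1, where 1 is 0.08 m, then the turn, a rotation vector about the tool's x, y, z normalised to -1 to 1, where 1 is 0.5 rad, then the closure in counts, from 0 (fully open) to 255 (shut). In form: [[[x, y, z, wx, wy, wz, hand], ...]]. A call has 1 to 5 rows; each row is the pose to reach, as a shift and turn from the pose commanded when the call began, along the tool's axes at that moment; what a row does not reach only later rows make up. A row lasts 1/8 s, in which the tool goes at most 62.5 mm and 10.7 degrees, less where a joint would pass 70% of its speed; a pose out of reach is approached as far as the arm can. A call with a number of a shift or a turn outside -1 to 1 is refused whole. A call with a gripper value outside its range is refused whole. The fingers move at their own pace and stop on an object; FORCE is the grip in N (left out, the last holds). Time passes only in rows, so rows that repeat a pose let the fingers close. It gives the time, the measured TCP pose, the force, the opening and the grip force at its end, in the units of the state.
- arm.get_state(): the state, without advancing time (a new reading comes with each control period).
- cams.grab_frame(name): name is "scene" or "top"; returns the picture (480x640x3 uint8, blue, green, red); there is no depth.
- cams.camera_info(name): a dict with "camera_matrix" (3x3 intrinsics, pixels), "dist_coeffs" ([k1, k2, p1, p2, k3] as OpenCV has them; the pictures are not rectified), "R" (3x3) and "t" (3): a world point X has camera coordinates R X + t. Camera axes: x right, y down, z forward; pixel columns grow to the right and rows downward; lengths in m; the calibration is good to about 2 mm. A picture is of the moment at which its call begins. camera_info takes no time and is no camera call.
- arm.job_done(): hands the job in; it is judged then, once.
The state is a dict: "t": time; "q": joint angles; "qd": joint speeds; "joint_efforts": joint torques, N m; "eef_pos": TCP position; "ee_rot": TCP orientation; "force": force on the tool from outside, world axes, zero at the start; "moment": the same for the moment, N m; "width": finger opening in m; "gripper_force": force on a finger pad.
Only numpy, scipy, OpenCV 4.12 (cv2) and the standard library are available. Lean on these libraries where they do the work, as an engineer would, in place of code of your own. Each camera call takes 0.05 s, during which the arm holds its last target. There are 200 camera calls.

## Working session

There is one attempt and no reset: what is moved stays moved. The work goes in short steps, Python scripts to look and compute and a shell command to move; the robot and the scene stay as the last step left them, time stands still between calls to the robot, and variables do not carry over. Pictures are saved under pics/ and viewed, at most 10 in all, crops included, and the job is handed in when it is done.

```bash
ls; mkdir -p pics
python3 - <<'E'
from station import arm,cams
import cv2
for n in("scene","top"):
    cv2.imwrite(f"pics/{n}0.png",cams.grab_frame(n)); c=cams.camera_info(n); print(n,c)
print(arm.get_state())
E
```

```text
pics
scene {'camera_matrix': array([[501.11021246,   0.        , 315.08236876],
       [  0.        , 501.11021246, 238.21638164],
       [  0.        ,   0.        ,   1.        ]]), 'dist_coeffs': array([0.04651878, 0.        , 0.        , 0.        , 0.        ]), 'R': array([[-0.41559052, -0.90947063, -0.01215256],
       [-0.3593699 ,  0.17646181, -0.91635937],
       [ 0.8355464 , -0.376463  , -0.40017223]]), 't': array([0.44135627, 0.31919794, 0.5496711 ])}
top {'camera_matrix': array([[533.55383032,   0.        , 325.10131629],
       [  0.        , 533.55383032, 248.46014672],
       [  0.        ,   0.        ,   1.        ]]), 'dist_coeffs': array([-0.10976826,  0.        ,  0.        ,  0.        ,  0.        ]), 'R': array([[-0.02073333, -0.99971676,  0.01168459],
       [-0.98294058,  0.01824633, -0.1830161 ],
       [ 0.18275106, -0.01527979, -0.98304048]]), 't': array([0.18855377, 0.65664538, 0.97148404])}
{'t': 0.1, 'q': array([ 1.59910406e+00,  3.59305077e-01,  1.11224531e-02, -3.32947279e-04,
       -1.22410522e+00, -2.88062061e-01]), 'qd': array([ 0.00047571, -0.00150636,  0.000451  ,  0.00206358,  0.00017978,
        0.00073088]), 'joint_efforts': array([-1.37276671e-03, -5.84160662e+01,  2.93748003e+01,  7.01555461e+00,
        1.01865854e-02, -4.28666544e-05]), 'eef_pos': array([0.17329973, 0.65189884, 0.22570637]), 'ee_rot': array([ 3.14007366e+00, -1.23664977e-04, -2.59867601e-01]), 'force': array([ 0.96720588, -0.20411965, -0.05998605]), 'moment': array([-0.02613564, -0.03569444,  0.05605187]), 'gripper_force': 0.0, 'width': 0.08771439198141888}
```

View pics/scene0.png

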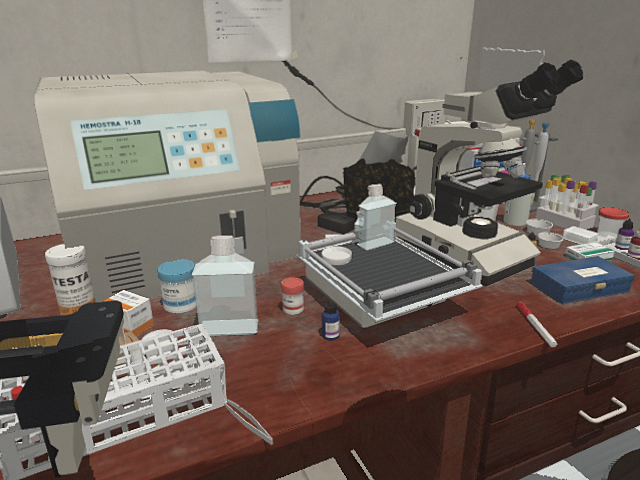

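View pics/top0.png

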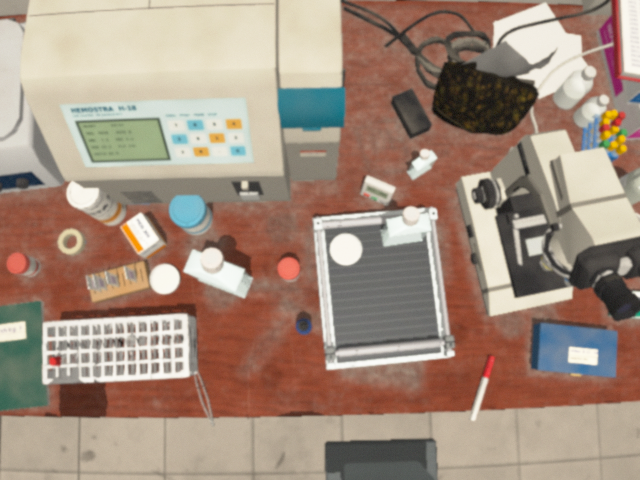

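The scene and top pictures show three flask-like things:
- **Large:** on the bench, top (215,268), scene (225,285).
- **Middle-sized:** upright on the shaker mat, top (405,228), scene (376,215).
- **Tiny:** behind the shaker, top (422,163).

I choose the one on the shaker. The dish is at top (346,249), the clamp bar at top (388,352), and the red can and blue vial at top (288,267) and (304,323). Next I'll check with a close crop.

Run:
```python
import cv2,numpy as np
a=cv2.imread("pics/top0.png")[195:380,300:470]; b=cv2.imread("pics/scene0.png")[170:330,290:490]
a=cv2.resize(a,None,fx=3.2,fy=3.2,interpolation=cv2.INTER_CUBIC)[:592,:]
cv2.imwrite("pics/topc.png",a)
cv2.imwrite("pics/scc.png",cv2.resize(b,None,fx=3.5,fy=3.5,interpolation=cv2.INTER_CUBIC))
```

```text
(no output)
```

View pics/topc.png

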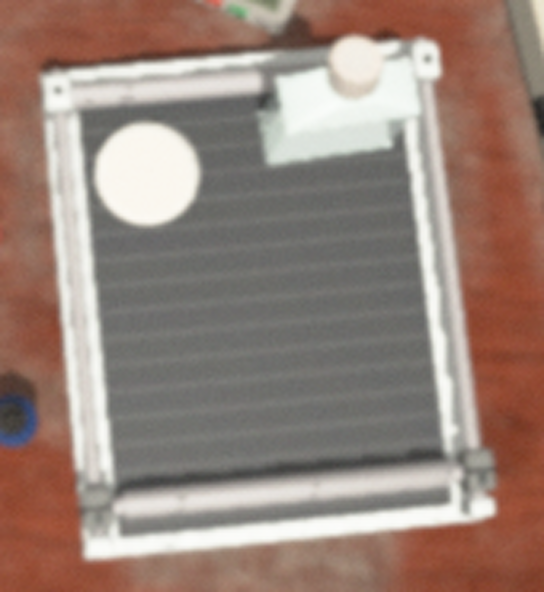

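View pics/scc.png

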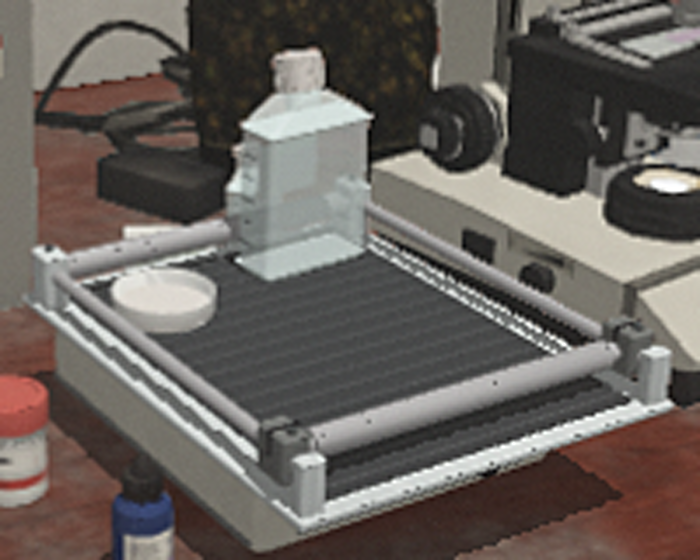

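```bash
cat > h.py <<'E'
import cv2,numpy as np
from station import arm,cams
from scipy.spatial.transform import Rotation as Ro
def ray(n,px,z):
    c=cams.camera_info(n); p=cv2.undistortPoints(np.array([[px]],float),c["camera_matrix"],c["dist_coeffs"])[0,0]
    R,t=np.array(c["R"]),np.array(c["t"]); d=R.T@np.array([*p,1]); o=-R.T@t
    return o+d*(z-o[2])/d[2]
def proj(n,X):
    c=cams.camera_info(n); return cv2.projectPoints(np.array([X],float).reshape(-1,3),cv2.Rodrigues(c["R"])[0],c["t"],c["camera_matrix"],c["dist_coeffs"])[0].reshape(-1,2)
E
python3 - <<'E'
from h import *
T=lambda x,y,z:ray("top",(300+x/3.2,195+y/3.2),z)
S=lambda x,y,z:ray("scene",(290+x/3.5,170+y/3.5),z)
f=lambda n,v:print(n,np.round(v,4))
for n,p in dict(matNL=(120,535),matNR=(452,502),matFL=(80,110),mL2=(112,480),mR1=(403,150),mR2=(440,460)).items(): f(n,T(*p,.073))
for n,p in dict(platNL=(85,557),platNR=(495,515)).items(): f(n,T(*p,.071))
f("foot edge T",[T(268,165,.073),T(395,147,.073)]); f("foot S",[S(270,280,.073),S(370,243,.073)])
f("cap end T",T(356,62,.207))
f("bar T",[T(115,503,.099),T(450,474,.099)])
f("dish",T(147,174,.088))
f("can",ray("top",(288,267),.062));f("vial",ray("top",(304,323),.075))
f("fixedbar",[T(105,94,.099),T(250,80,.099)])
E
```

```text
matNL [0.4441 0.1574 0.073 ]
matNR [ 0.4579 -0.0363  0.073 ]
matFL [0.695  0.1752 0.073 ]
mL2 [0.4756 0.1613 0.073 ]
mR1 [ 0.667  -0.0183  0.073 ]
mR2 [ 0.4823 -0.0305  0.073 ]
platNL [0.432  0.1778 0.071 ]
platNR [ 0.4496 -0.0618  0.071 ]
foot edge T [[ 0.6593  0.0636  0.073 ]
 [ 0.6689 -0.0136  0.073 ]]
foot S [[ 0.6633  0.0611  0.073 ]
 [ 0.6836 -0.0225  0.073 ]]
cap end T [0.6883 0.032  0.207 ]
bar T [[ 0.4627  0.1607  0.099 ]
 [ 0.474  -0.0301  0.099 ]]
dish [0.6525 0.137  0.088 ]
can [0.625  0.2474 0.062 ]
vial [0.5172 0.218  0.075 ]
fixedbar [[0.6985 0.1608 0.099 ]
 [0.7055 0.0754 0.099 ]]
```

The crop confirms it: the flask with the white cap stands on the shaker by the fixed bar, its foot edge at crop (268,165)–(395,147). The plan is to straddle the cap with the fingers along the shaker's x, push with the far finger past balance and let it down on the near finger.

Now I'll raise the arm and travel towards the flask.

```bash
python3 -m handwheel '[[[0,0,-0.8,0,0,0,0],[0,0,-0.8,0,0,0,0]]]'
python3 -m handwheel '[[[0.5,0.36,0,0,0,0,0],[1,0.73,0,0,0,0,0],[1,0.73,0,0,0,0,0]]]'
python3 -m handwheel '[[[0.5,0.36,0,0,0,0,0],[1,0.73,0,0,0,0,0]]]'
python3 -m handwheel '[[[0.5,0.36,0,0,0,0,0],[1,0.73,0,0,0,0,0]]]'
python3 -m handwheel '[[[0.5,0.36,0,0,0,0,0],[1,0.73,0,0,0,0,0]]]'
python3 -m handwheel '[[[0.5,0.36,0,0,0,0,0],[1,0.73,0,0,0,0,0],[1,0.73,0,0,0,0,0]]]'
```

```text
t: 0.35
eef_pos: [0.1741, 0.6544, 0.2959]
ee_rot: [-3.133, 0.0, -0.259]
force: [-0.2, -0.6, 0.1]
width: 0.0875
gripper_force: 0.0
t: 0.72
eef_pos: [0.2374, 0.5731, 0.2911]
ee_rot: [-3.141, 0.0, -0.262]
force: [0.1, 1.6, -0.0]
width: 0.0879
gripper_force: 0.0
t: 0.98
eef_pos: [0.2982, 0.4979, 0.2899]
ee_rot: [3.141, 0.0, -0.259]
force: [0.0, 1.1, 0.1]
width: 0.0879
gripper_force: 0.0
t: 1.23
eef_pos: [0.3609, 0.4206, 0.2903]
ee_rot: [3.142, 0.0, -0.259]
force: [0.2, 1.1, -0.1]
width: 0.0877
gripper_force: 0.0
t: 1.48
eef_pos: [0.4233, 0.3436, 0.2904]
ee_rot: [-3.141, 0.0, -0.259]
force: [1.2, 0.9, 1.5]
width: 0.0876
gripper_force: 0.0
t: 1.85
eef_pos: [0.4864, 0.2655, 0.2901]
ee_rot: [3.141, 0.0, -0.263]
force: [0.0, 0.4, -0.6]
width: 0.0876
gripper_force: 0.0
```

```bash
python3 -m handwheel '[[[0,0,0,0,0,0.33,80],[0,0,0,0,0,0.67,80],[0,0,0,0,0,1,80]]]' >/dev/null
python3 -m handwheel '[[[0,0,0,0,0,0.33,80],[0,0,0,0,0,0.67,80],[0,0,0,0,0,1,80]]]' >/dev/null
python3 -m handwheel '[[[0,0,0,0,0,0.24,80],[0,0,0,0,0,0.48,80],[0,0,0,0,0,0.48,80]]]'
python3 -m handwheel '[[[0.5,-0.4,0,0,0,0,80],[1,-0.8,0,0,0,0,80]]]' >/dev/null
python3 -m handwheel '[[[0.5,-0.4,0,0,0,0,80],[1,-0.8,0,0,0,0,80],[1,-0.8,0,0,0,0,80]]]'
python3 - <<'E'
from h import *
cv2.imwrite("pics/s1.png",cams.grab_frame("scene"));cv2.imwrite("pics/t1.png",cams.grab_frame("top"))
s=arm.get_state();R=Ro.from_euler("xyz",s["ee_rot"]).as_matrix()
print(R.T@(np.array([.689,.030,.29])-s["eef_pos"])/.08)
E
```

```text
t: 2.98
eef_pos: [0.4846, 0.2683, 0.2903]
ee_rot: [3.141, 0.0, -1.498]
force: [-0.7, 0.6, 0.7]
width: 0.0602
gripper_force: 0.0
t: 3.6
eef_pos: [0.6255, 0.1149, 0.2893]
ee_rot: [3.14, -0.001, -1.5]
force: [-0.4, 0.8, -0.1]
width: 0.0604
gripper_force: 0.0
[ 1.14103544 -0.73153834 -0.00222561]
```

```bash
python3 -m handwheel '[[[0.5,-0.36,0,0,0,0,80],[1,-0.73,0,0,0,0,80]]]' >/dev/null
python3 -m handwheel '[[[0.14,0,0.3,0,0,0,80],[0.14,0,0.7,0,0,0,80],[0.14,0,0.7,0,0,0,80]]]'
python3 - <<'E'
from h import *
a=cams.grab_frame("scene");b=cams.grab_frame("top")
a=cv2.resize(a[120:300,280:480],None,fx=2,fy=2,interpolation=cv2.INTER_CUBIC)
b=cv2.resize(b[170:350,300:490],None,fx=2,fy=2,interpolation=cv2.INTER_CUBIC)
cv2.imwrite("pics/st2.png",np.hstack([a,b]))
E
```

```text
t: 4.32
eef_pos: [0.6869, 0.0311, 0.2321]
ee_rot: [3.137, -0.0, -1.498]
force: [0.3, 0.2, -0.8]
width: 0.0603
gripper_force: 0.0
```

View pics/st2.png

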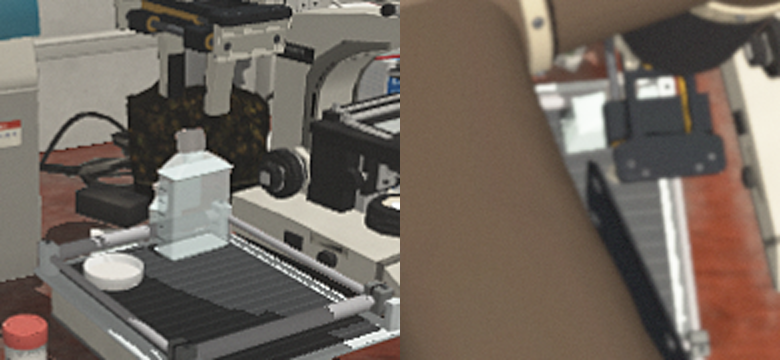

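The crop shows the cap at (190,140) below and between the far finger (170,95) and the near finger (217,112). I'll check the cap position from the scene ray.

Run:
```python
from h import *
print(ray("scene",(290+300/3.5,170+53/3.5),.210), "fingers centre proj", (proj("scene",[[.6869,.0311,.2321],[.689,.03,.207],[.657,.029,.2321],[.717,.033,.2321]])-[280,120])*2)
```

```text
[0.67063441 0.04178935 0.21      ] fingers centre proj [[193.07516684 103.60307616]
 [192.00785691 126.66961605]
 [210.54615938 110.82463166]
 [176.49232135  96.64302414]]
```

```bash
python3 -m handwheel '[[[0,0,0.2,0,0,0,80],[0,0,0.4,0,0,0,80],[0,0,0.6,0,0,0,80]]]'
python3 -m handwheel '[[[0,0,0,0,0,0,110],[0,0,0,0,0,0,135],[0,0,0,0,0,0,135]]]' 3
python3 - <<'E'
from h import *
a=cams.grab_frame("scene")
cv2.imwrite("pics/s3.png",cv2.resize(a[120:300,280:480],None,fx=3,fy=3,interpolation=cv2.INTER_CUBIC))
E
```

```text
t: 4.8
eef_pos: [0.6884, 0.0301, 0.1853]
ee_rot: [3.141, 0.0, -1.5]
force: [-0.2, 0.2, 0.6]
width: 0.0604
gripper_force: 0.0
t: 5.18
eef_pos: [0.6891, 0.03, 0.1872]
ee_rot: [-3.141, 0.0, -1.5]
force: [0.5, 1.6, 0.4]
width: 0.0419
gripper_force: 0.0
```

View pics/s3.png

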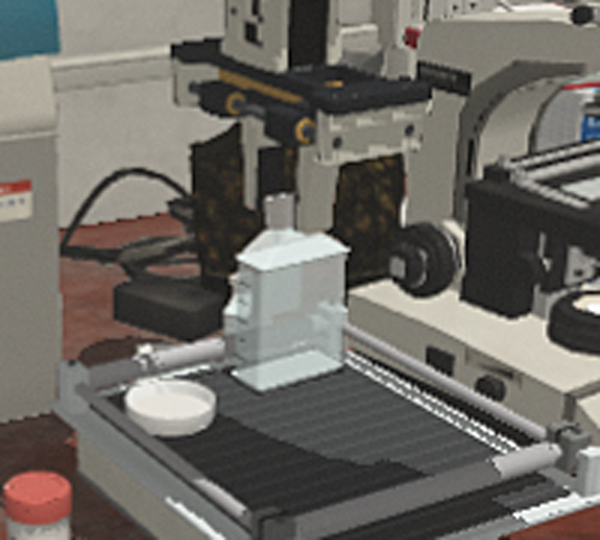

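```bash
python3 -m handwheel '[[[0,0.06,0,0,0,0,135],[0,0.12,0,0,0,0,135],[0,0.18,0,0,0,0,135],[0,0.24,0,0,0,0,135],[0,0.3,0,0,0,0,135]]]'
python3 - <<'E'
from h import *
a=cams.grab_frame("scene")
cv2.imwrite("pics/s4.png",cv2.resize(a[120:300,280:480],None,fx=3,fy=3,interpolation=cv2.INTER_CUBIC))
E
```

```text
t: 5.85
eef_pos: [0.6644, 0.0283, 0.1866]
ee_rot: [-3.142, 0.0, -1.5]
force: [0.0, -0.4, 0.9]
width: 0.0413
gripper_force: 0.1
```

View pics/s4.png

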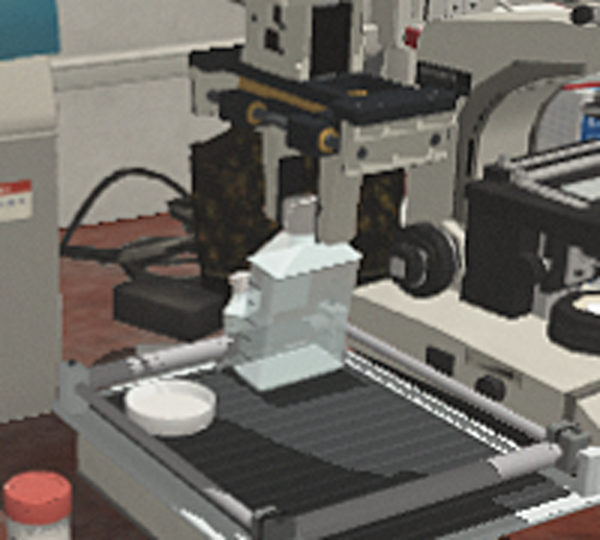

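The flask is tipping, with the cap now at crop (298,210) and the foot edge unchanged at (245,385)–(350,350). Continuing.

```bash
python3 -m handwheel '[[[0,0.06,0,0,0,0,135],[0,0.12,0,0,0,0,135],[0,0.18,0,0,0,0,135],[0,0.21,0,0,0,0,135],[0,0.21,0,0,0,0,135]]]'
python3 -c "
from h import *
a=cams.grab_frame('scene');cv2.imwrite('pics/s5.png',a)"
python3 -m handwheel '[[[0,0.04,0,0,0,0,135],[0,0.08,0,0,0,0,135],[0,0.12,0,0,0,0,135],[0,0.12,0,0,0,0,135],[0,0.12,0,0,0,0,135]]]'
python3 - <<'E'
from h import *
a=cams.grab_frame("scene");b=cv2.imread('pics/s5.png')
cv2.imwrite("pics/s6.png",cv2.resize(np.hstack([b[120:300,300:430],a[120:300,300:430]]),None,fx=3,fy=3,interpolation=cv2.INTER_CUBIC))
E
```

```text
t: 6.52
eef_pos: [0.6479, 0.0271, 0.1867]
ee_rot: [-3.141, 0.0, -1.5]
force: [0.2, 0.4, -0.2]
width: 0.0413
gripper_force: 0.0
t: 7.2
eef_pos: [0.6385, 0.0265, 0.1867]
ee_rot: [-3.141, -0.0, -1.5]
force: [-0.2, -0.3, 0.6]
width: 0.0412
gripper_force: 0.1
```

View pics/s6.png

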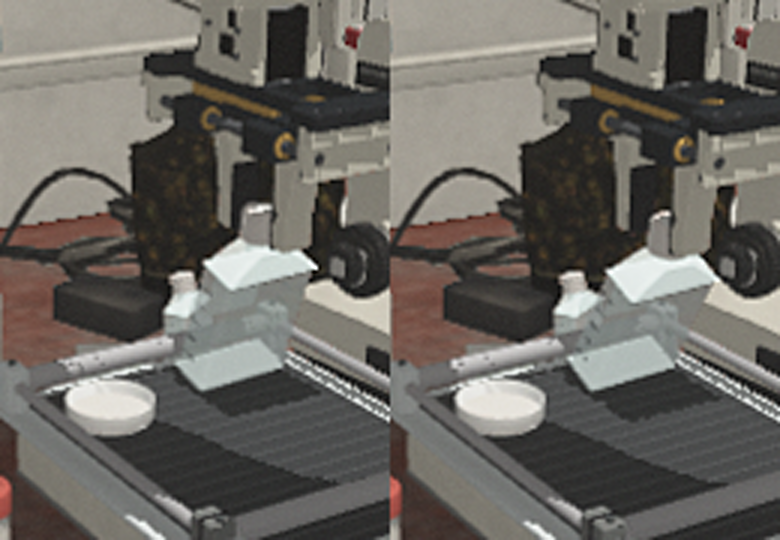

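The left half shows the cap on the far finger. In the right half the cap (655,235) has gone over to the near finger, with a gap to the far one, so it is past balance and held. Now I'll open fully while keeping the near finger in place.

```bash
python3 -m handwheel '[[[0,-0.03,0,0,0,0,121],[0,-0.06,0,0,0,0,107],[0,-0.09,0,0,0,0,93],[0,-0.12,0,0,0,0,79],[0,-0.15,0,0,0,0,65]]]'
python3 -m handwheel '[[[0,-0.03,0,0,0,0,51],[0,-0.06,0,0,0,0,37],[0,-0.09,0,0,0,0,23],[0,-0.12,0,0,0,0,9],[0,-0.14,0,0,0,0,0]]]'
cat > plan.py <<'E'
from h import *
import sys
th,al,s=map(float,sys.argv[1:4]); px=float(sys.argv[4]) if len(sys.argv)>4 else .664
# contact plane along tool y heading; axis u = horizontal -tool-y; pivot point at world x=px
st=arm.get_state(); R=Ro.from_euler("xyz",st["ee_rot"]).as_matrix()
u=np.array([.9978,.067,0]); k=np.array([0,0,1.])
piv=np.array([px,.026,.073])
E=piv+u*(.014*np.cos(th)-.135*np.sin(th))+k*(.014*np.sin(th)+.135*np.cos(th))
tz=np.sin(al)*u-np.cos(al)*k; n=np.cos(al)*u+np.sin(al)*k
T=E+s*tz+n*st["width"]/2
T-= np.array([-.067,.9978,0])*((T-st["eef_pos"])@np.array([-.067,.9978,0]))  # keep lateral
cur=np.arctan2(R[:,2]@u,-R[2,2])
print("E",np.round(E,4),"TCP",np.round(T,4),"units",np.round(R.T@(T-st["eef_pos"])/.08,3),"wx",round((al-cur)/.5,3))
E
for a in "0.45 0 .014" "0.6 0.1 .013" ; do python3 plan.py $a; done
```

```text
t: 7.88
eef_pos: [0.6506, 0.0273, 0.1865]
ee_rot: [3.142, -0.0, -1.5]
force: [-0.4, -0.3, -0.4]
width: 0.0642
gripper_force: 0.1
t: 8.5
eef_pos: [0.6617, 0.0281, 0.1865]
ee_rot: [3.142, -0.0, -1.5]
force: [-0.9, -1.0, -1.2]
width: 0.0865
gripper_force: 0.1
E [0.618  0.0229 0.2006] TCP [0.661  0.0281 0.1866] units [-0.     0.009 -0.001] wx 0.0
E [0.5995 0.0217 0.1923] TCP [0.6436 0.0269 0.1837] units [-0.001  0.228  0.035] wx 0.2
```

```bash
for a in "0.55 0.06 .0135" "0.65 0.12 .013" "0.75 0.17 .0125" "0.85 0.21 .012" "0.95 .24 .012"; do python3 plan.py $a|sed 's/.*units//'; done
```

```text
[-0.001  0.156  0.025] wx 0.12
 [-0.001  0.299  0.066] wx 0.24
 [-0.002  0.436  0.128] wx 0.34
 [-0.002  0.566  0.208] wx 0.42
 [-0.003  0.683  0.312] wx 0.48
```

```bash
python3 -m handwheel '[[[0,0.08,0.012,0.06,0,0,0],[0,0.156,0.025,0.12,0,0,0],[0,0.23,0.045,0.18,0,0,0],[0,0.3,0.066,0.24,0,0,0],[0,0.3,0.066,0.24,0,0,0]]]'
for a in "0.7 .14 .0125" "0.75 0.17 .0125"  "0.8 .19 .012" "0.85 0.21 .012" "0.95 .24 .012"; do python3 plan.py $a|sed 's/.*units//'; done
python3 - <<'E'
from h import *
cv2.imwrite("pics/s7.png",cv2.resize(cams.grab_frame("scene")[120:300,290:440],None,fx=3,fy=3,interpolation=cv2.INTER_CUBIC))
E
```

```text
t: 9.12
eef_pos: [0.6369, 0.0263, 0.1815]
ee_rot: [-3.022, 0.0, -1.5]
force: [0.2, 1.0, -0.0]
width: 0.0879
gripper_force: 0.1
 [-0.     0.053  0.025] wx 0.04
 [-0.     0.123  0.049] wx 0.1
 [-0.001  0.193  0.076] wx 0.14
 [-0.001  0.261  0.113] wx 0.18
 [-0.002  0.391  0.203] wx 0.24
```

View pics/s7.png

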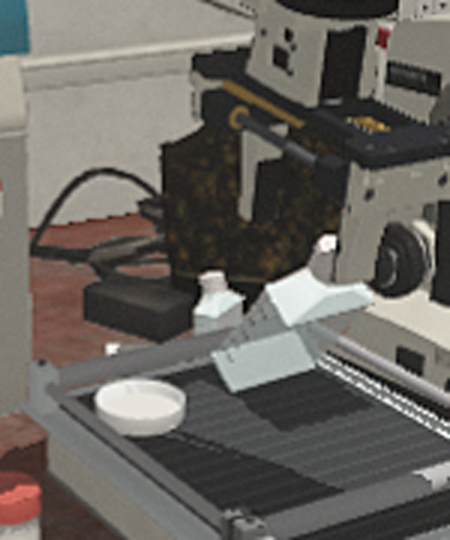

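The flask rests on the near finger at about 0.65 rad, cap end near crop (330,262), and the foot corner (232,390) has not moved. Continuing the letting down.

```bash
python3 -m handwheel '[[[0,0.053,0.025,0.04,0,0,0],[0,0.123,0.05,0.1,0,0,0],[0,0.193,0.08,0.14,0,0,0],[0,0.26,0.113,0.18,0,0,0],[0,0.33,0.155,0.2,0,0,0]]]'
for a in "0.95 .24 .0115" "1.0 0.25 .011"  "1.05 .26 .011" "1.1 0.27 .0105" "1.15 .28 .010"; do python3 plan.py $a|sed 's/.*units//'; done
python3 - <<'E'
from h import *
cv2.imwrite("pics/s8.png",cams.grab_frame("scene"))
E
```

```text
t: 9.8
eef_pos: [0.6126, 0.0246, 0.1655]
ee_rot: [-2.921, 0.0, -1.5]
force: [-0.3, 0.1, -0.7]
width: 0.0877
gripper_force: 0.2
 [-0.     0.07   0.027] wx 0.039
 [-0.     0.136  0.066] wx 0.059
 [-0.001  0.2    0.116] wx 0.079
 [-0.001  0.261  0.162] wx 0.099
 [-0.001  0.319  0.211] wx 0.119
```

```bash
python3 -m handwheel '[[[0,0.07,0.027,0.04,0,0,0],[0,0.136,0.066,0.06,0,0,0],[0,0.2,0.116,0.08,0,0,0],[0,0.261,0.162,0.1,0,0,0],[0,0.32,0.21,0.12,0,0,0]]]'
for a in "1.2 .29 .0095" "1.25 0.3 .009"  "1.3 .31 .008" "1.35 0.33 .0075" "1.4 .35 .007"; do python3 plan.py $a|sed 's/.*units//'; done
python3 - <<'E'
from h import *
b=cv2.imread("pics/s7.png")
a=cams.grab_frame("scene");cv2.imwrite("pics/s9.png",a)
# foot check: flask-vs-mat brightness near the foot corner
print(proj("scene",[[.6633,.0611,.073]]))
E
```

```text
t: 10.48
eef_pos: [0.5915, 0.0231, 0.1435]
ee_rot: [-2.861, -0.0, -1.5]
force: [0.1, -0.5, 0.2]
width: 0.0875
gripper_force: 0.2
 [-0.     0.061  0.049] wx 0.019
 [-0.     0.116  0.1  ] wx 0.039
 [-0.     0.169  0.148] wx 0.059
 [-0.001  0.217  0.199] wx 0.099
 [-0.001  0.263  0.253] wx 0.139
[[367.16102924 249.99921544]]
```

```bash
cat > foot.py <<'E'
from h import *
import sys
for f in sys.argv[1:]:
    a=cv2.imread("pics/"+f)
    if a.shape[0]!=480: continue
    g=a[:,:,0].astype(int)
    print(f,[(c,[r for r in range(215,275) if g[r,c]>95][-1:]) for c in range(360,400,4)])
E
python3 foot.py scene0.png s5.png s8.png s9.png
```

```text
scene0.png [(360, [246]), (364, [248]), (368, [249]), (372, [248]), (376, [247]), (380, [246]), (384, [245]), (388, [244]), (392, [242]), (396, [241])]
s5.png [(360, [243]), (364, [247]), (368, [249]), (372, [248]), (376, [247]), (380, [246]), (384, [245]), (388, [244]), (392, [242]), (396, [241])]
s8.png [(360, [240]), (364, [244]), (368, [250]), (372, [249]), (376, [248]), (380, [246]), (384, [245]), (388, [244]), (392, [243]), (396, [241])]
s9.png [(360, [240]), (364, [240]), (368, [251]), (372, [250]), (376, [250]), (380, [249]), (384, [249]), (388, [249]), (392, [249]), (396, [249])]
```

```bash
python3 -m handwheel '[[[0,0.06,0.05,0.02,0,0,0],[0,0.116,0.1,0.04,0,0,0],[0,0.17,0.148,0.06,0,0,0],[0,0.217,0.2,0.1,0,0,0],[0,0.217,0.2,0.1,0,0,0]]]'
for a in "1.35 .33 .0075" "1.4 0.35 .007"  "1.45 .35 .007" "1.5 0.35 .0065" "1.55 .35 .006" "1.6 .35 .006"; do python3 plan.py $a|sed 's/.*E//'; done
python3 - <<'E'
from h import *
a=cams.grab_frame("scene");cv2.imwrite("pics/s10.png",a)
cv2.imwrite("pics/s10c.png",cv2.resize(a[170:290,310:460],None,fx=5,fy=5,interpolation=cv2.INTER_CUBIC))
print(proj("scene",[[.5344,.0186,.1045]]))
E
python3 foot.py s10.png
```

```text
t: 11.15
eef_pos: [0.5783, 0.0218, 0.1228]
ee_rot: [-2.813, -0.001, -1.5]
force: [-1.0, 0.2, -0.2]
width: 0.0875
gripper_force: 0.5
 [0.5356 0.0174 0.1162] TCP [0.5793 0.0218 0.1233] units [ 0.    -0.014 -0.002] wx 0.003
 [0.5336 0.0172 0.1097] TCP [0.577  0.0217 0.1182] units [-0.     0.035  0.049] wx 0.043
 [0.532  0.0171 0.1032] TCP [0.5753 0.0216 0.1116] units [-0.     0.081  0.12 ] wx 0.043
 [0.5306 0.017  0.0965] TCP [0.5738 0.0215 0.1054] units [-0.     0.124  0.187] wx 0.043
 [0.5296 0.017  0.0898] TCP [0.5726 0.0214 0.0992] units [-0.     0.163  0.256] wx 0.043
 [0.5289 0.0169 0.0831] TCP [0.5719 0.0213 0.0924] units [-0.001  0.198  0.334] wx 0.043
[[421.67252445 256.5964197 ]]
s10.png [(360, [240]), (364, [239]), (368, [251]), (372, [251]), (376, [253]), (380, [254]), (384, [255]), (388, [257]), (392, [258]), (396, [260])]
```

View pics/s10c.png

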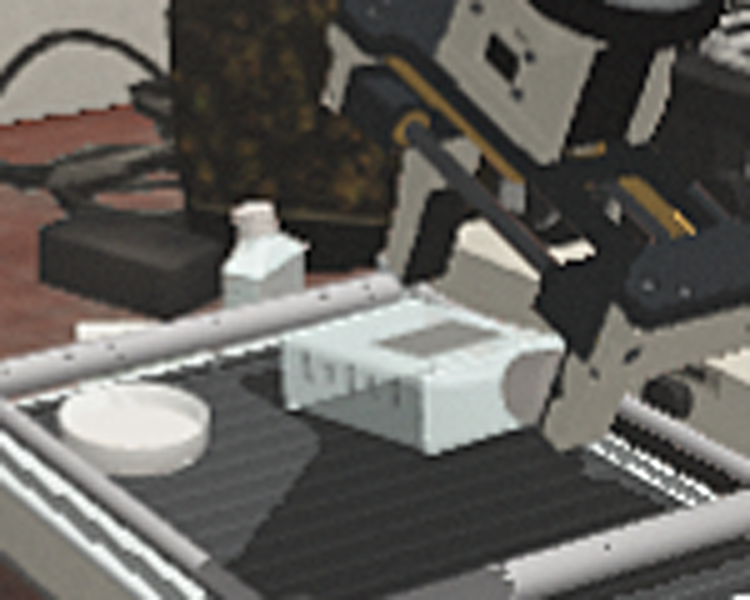

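The flask lies nearly down, at about 1.35 rad: body end at crop (285,380)–(430,450), cap (530,385) resting on the near finger's tip (560,440), dish untouched. Finishing the lowering.

```bash
python3 -m handwheel '[[[0,0.035,0.05,0.04,0,0,0],[0,0.06,0.085,0.04,0,0,0],[0,0.085,0.12,0.04,0,0,0],[0,0.105,0.155,0.04,0,0,0],[0,0.124,0.187,0.04,0,0,0]]]'
python3 -m handwheel '[[[0,0.02,0.035,0,0,0,0],[0,0.04,0.07,0,0,0,0],[0,0.055,0.09,0,0,0,0],[0,0.07,0.1,0,0,0,0],[0,0.085,0.1,0,0,0,0]]]'
python3 -c "
from h import *
cv2.imwrite('pics/s11.png',cams.grab_frame('scene'))"
python3 foot.py s10.png s11.png
for a in "1.57 .35 .006" "1.57 .35 0"; do python3 plan.py $a; done
```

```text
t: 11.82
eef_pos: [0.5752, 0.022, 0.1062]
ee_rot: [-2.791, 0.0, -1.5]
force: [0.0, -0.1, 0.2]
width: 0.0878
gripper_force: 0.0
t: 12.45
eef_pos: [0.5713, 0.0216, 0.0964]
ee_rot: [-2.792, -0.0, -1.5]
force: [0.5, -1.1, -0.0]
width: 0.0879
gripper_force: 0.0
s10.png [(360, [240]), (364, [239]), (368, [251]), (372, [251]), (376, [253]), (380, [254]), (384, [255]), (388, [257]), (392, [258]), (396, [260])]
s11.png [(360, [240]), (364, [239]), (368, [251]), (372, [253]), (376, [255]), (380, [257]), (384, [260]), (388, [262]), (392, [264]), (396, [266])]
E [0.5293 0.017  0.0871] TCP [0.5723 0.0217 0.0965] units [ 0.    -0.015  0.004] wx 0.0
E [0.5293 0.017  0.0871] TCP [0.5703 0.0215 0.1021] units [-0.    -0.015 -0.071] wx 0.0
```

```bash
python3 -m handwheel '[[[0,0.06,-0.02,0,0,0,0],[0,0.12,-0.043,0,0,0,0],[0,0.05,-0.24,0,0,0,0],[0,-0.05,-0.52,0,0,0,0],[0,-0.15,-0.8,0,0,0,0]]]'
python3 -m handwheel '[[[0,0,0,-0.35,0,0,0],[0,0,0,-0.7,0,0,0],[0,0,0,-0.7,0,0,0]]]'
python3 - <<'E'
from h import *
a=cams.grab_frame('scene');cv2.imwrite('pics/s12.png',a)
s=arm.get_state();R=Ro.from_euler("xyz",s["ee_rot"]).as_matrix()
print(R.T@(np.array([.424,.058,.16])-s["eef_pos"])/.08)
E
python3 foot.py s11.png s12.png
```

```text
t: 13.12
eef_pos: [0.5602, 0.021, 0.1614]
ee_rot: [-2.792, 0.0, -1.5]
force: [0.9, -1.2, 0.7]
width: 0.0877
gripper_force: 0.0
t: 13.5
eef_pos: [0.5632, 0.0215, 0.16]
ee_rot: [3.139, -0.0, -1.501]
force: [-0.0, -0.7, -0.4]
width: 0.0876
gripper_force: 0.0
[-0.58180049  1.68613978 -0.00410221]
s11.png [(360, [240]), (364, [239]), (368, [251]), (372, [253]), (376, [255]), (380, [257]), (384, [260]), (388, [262]), (392, [264]), (396, [266])]
s12.png [(360, [240]), (364, [239]), (368, [251]), (372, [252]), (376, [255]), (380, [257]), (384, [259]), (388, [262]), (392, [264]), (396, [266])]
```

```bash
python3 -m handwheel '[[[-0.3,0.4,0,0,0,0,255],[-0.58,0.9,0,0,0,0,255],[-0.58,0.9,0,0,0,0,255]]]' 10 >/dev/null
python3 -m handwheel '[[[0,0.4,0,0,0,0,255],[0,0.8,0,0,0,0,255],[0,0.8,0,0,0,0,255]]]'
python3 -c "
from h import *
b=cams.grab_frame('top');cv2.imwrite('pics/t12.png',b)
print(proj('top',[[.4735,.061,.099]]))"
python3 -m handwheel '[[[0,0,0.3,0,0,0,255],[0,0,0.6,0,0,0,255],[0,0,0.9,0,0,0,255],[0,0,0.96,0,0,0,255]]]'
```

```text
t: 14.3
eef_pos: [0.4198, 0.0566, 0.1608]
ee_rot: [-3.14, 0.001, -1.499]
force: [0.8, 0.1, 0.8]
width: 0.033
gripper_force: 0.0
[[390.85587218 344.79799827]]
t: 14.85
eef_pos: [0.4214, 0.0569, 0.0826]
ee_rot: [3.14, -0.001, -1.5]
force: [0.0, -0.9, -0.1]
width: 0.0007
gripper_force: 0.0
```

```bash
python3 -m handwheel '[[[0,-0.06,0,0,0,0,255],[0,-0.12,0,0,0,0,255],[0,-0.18,0,0,0,0,255],[0,-0.24,0,0,0,0,255],[0,-0.3,0,0,0,0,255]]]'
python3 -m handwheel '[[[0,-0.06,0,0,0,0,255],[0,-0.12,0,0,0,0,255],[0,-0.18,0,0,0,0,255],[0,-0.24,0,0,0,0,255],[0,-0.3,0,0,0,0,255]]]'
python3 -m handwheel '[[[0,-0.06,0,0,0,0,255],[0,-0.12,0,0,0,0,255],[0,-0.18,0,0,0,0,255],[0,-0.24,0,0,0,0,255],[0,-0.24,0,0,0,0,255]]]'
```

```text
t: 15.48
eef_pos: [0.4461, 0.0593, 0.084]
ee_rot: [-3.141, 0.0, -1.5]
force: [-2.4, 1.6, 0.4]
width: 0.0002
gripper_force: 1.3
t: 16.1
eef_pos: [0.4696, 0.0607, 0.0837]
ee_rot: [3.141, -0.0, -1.5]
force: [-2.3, -1.0, -1.4]
width: 0.0003
gripper_force: 1.4
t: 16.73
eef_pos: [0.4897, 0.0626, 0.0841]
ee_rot: [-3.14, 0.0, -1.5]
force: [-1.2, -0.5, -0.8]
width: 0.0005
gripper_force: 0.4
```

```bash
python3 -m handwheel '[[[0,-0.05,0,0,0,0,255],[0,-0.1,0,0,0,0,255],[0,-0.15,0,0,0,0,255],[0,-0.2,0,0,0,0,255]]]'
python3 -m handwheel '[[[0,-0.04,0,0,0,0,255],[0,-0.08,0,0,0,0,255],[0,-0.12,0,0,0,0,255]]]'
python3 - <<'E'
from h import *
a=cams.grab_frame('scene')
cv2.imwrite('pics/s14.png',a)
g=a[:,:,0].astype(int)
# predicted base lower-left corner if against the bar
o=np.array([.6155,.0705,0]);u=np.array([.9978,.067,0]);v=np.array([-.067,.9978,0])
for xs in(.045,.055,.065,.075,.085): print(xs,proj("scene",[o+xs*u-.011*v+[0,0,.073],o+xs*u-.011*v+[0,0,.105]]).round(1).tolist())
b=cv2.imread('pics/s12.png')[:,:,0].astype(int)
for r in (238,246): print(r,b[r,350:390].tolist(),g[r,350:390].tolist())
E
```

```text
t: 17.23
eef_pos: [0.5048, 0.0634, 0.0838]
ee_rot: [3.141, -0.0, -1.5]
force: [-3.5, 0.2, 0.4]
width: 0.0004
gripper_force: 1.9
t: 17.6
eef_pos: [0.5144, 0.0641, 0.0838]
ee_rot: [3.141, -0.0, -1.5]
force: [-2.5, -0.1, 1.2]
width: 0.0007
gripper_force: 1.9
0.045 [[367.1, 250.5], [367.5, 236.5]]
0.055 [[364.4, 248.8], [364.8, 234.8]]
0.065 [[361.8, 247.1], [362.2, 233.2]]
0.075 [[359.2, 245.4], [359.6, 231.6]]
0.085 [[356.7, 243.7], [357.0, 230.0]]
238 [102, 103, 103, 100, 98, 102, 102, 103, 109, 116, 117, 130, 136, 130, 126, 121, 143, 180, 197, 203, 208, 209, 209, 208, 209, 206, 209, 208, 208, 209, 208, 207, 208, 208, 209, 207, 207, 206, 209, 210] [106, 105, 105, 100, 101, 102, 107, 122, 139, 155, 179, 212, 202, 155, 161, 167, 179, 187, 196, 210, 216, 217, 218, 219, 217, 217, 218, 217, 224, 203, 97, 17, 32, 36, 41, 40, 41, 41, 43, 41]
246 [46, 49, 50, 48, 48, 50, 51, 51, 50, 49, 53, 50, 49, 51, 41, 49, 111, 156, 151, 154, 139, 123, 148, 154, 153, 134, 121, 154, 154, 156, 167, 186, 186, 200, 206, 199, 191, 198, 200, 199] [51, 49, 55, 54, 49, 55, 55, 55, 55, 58, 53, 44, 95, 159, 162, 159, 160, 164, 161, 160, 158, 144, 133, 133, 122, 100, 88, 118, 119, 126, 138, 155, 172, 186, 201, 205, 209, 210, 212, 216]
```

```bash
python3 -m handwheel '[[[0,-0.04,0,0,0,0,255],[0,-0.08,0,0,0,0,255],[0,-0.12,0,0,0,0,255],[0,-0.16,0,0,0,0,255]]]'
python3 -m handwheel '[[[0,-0.02,0,0,0,0,255],[0,-0.04,0,0,0,0,255]]]'
python3 -m handwheel '[[[0,-0.02,0,0,0,0,255],[0,-0.03,0,0,0,0,255]]]'
python3 - <<'E'
from h import *
a=cams.grab_frame('scene');cv2.imwrite('pics/s15.png',a)
g=a[:,:,0].astype(int)
for r in (236,238,242,244): print(r,g[r,350:380].tolist())
E
```

```text
t: 18.15
eef_pos: [0.5272, 0.065, 0.0838]
ee_rot: [3.141, -0.0, -1.5]
force: [-2.7, 0.8, 0.4]
width: 0.0005
gripper_force: 1.9
t: 18.4
eef_pos: [0.5303, 0.0652, 0.0838]
ee_rot: [3.141, -0.0, -1.5]
force: [-3.7, 0.4, -0.5]
width: 0.0003
gripper_force: 1.8
t: 18.65
eef_pos: [0.5327, 0.0654, 0.0838]
ee_rot: [3.141, -0.0, -1.5]
force: [-4.3, -0.5, -0.5]
width: 0.0003
gripper_force: 1.8
236 [114, 111, 111, 111, 112, 110, 108, 99, 127, 165, 163, 160, 144, 143, 187, 199, 204, 211, 216, 219, 218, 219, 219, 226, 209, 136, 67, 27, 28, 33]
238 [108, 108, 107, 103, 101, 106, 114, 130, 145, 166, 161, 166, 139, 123, 163, 162, 163, 173, 191, 201, 211, 217, 217, 218, 219, 222, 230, 226, 183, 115]
242 [127, 122, 123, 120, 101, 71, 63, 69, 129, 162, 159, 156, 155, 156, 162, 163, 150, 142, 160, 154, 129, 100, 134, 128, 144, 162, 179, 194, 201, 206]
244 [43, 48, 49, 55, 51, 49, 44, 59, 127, 170, 163, 155, 156, 154, 145, 119, 112, 116, 118, 121, 103, 86, 121, 118, 106, 102, 125, 140, 155, 174]
```

```bash
python3 -m handwheel '[[[0,-0.015,0,0,0,0,255],[0,-0.03,0,0,0,0,255],[0,-0.03,0,0,0,0,255]]]' | egrep 'pos|force'
python3 -m handwheel '[[[0,-0.015,0,0,0,0,255],[0,-0.02,0,0,0,0,255],[0,-0.02,0,0,0,0,255]]]' | egrep 'pos|force'
```

```text
eef_pos: [0.534, 0.0654, 0.0836]
force: [-6.5, 0.8, 2.9]
gripper_force: 3.6
eef_pos: [0.5342, 0.0651, 0.0833]
force: [-11.2, -0.0, 4.3]
gripper_force: 5.6
```

```bash
python3 -m handwheel '[[[0,-0.01,0,0,0,0,255],[0,-0.02,0,0,0,0,255],[0,-0.02,0,0,0,0,255]]]' | egrep 'pos|force'
```

```text
eef_pos: [0.5345, 0.0648, 0.0829]
force: [-15.0, 1.2, 5.3]
gripper_force: 7.5
```

The bar has stalled, with force rising to 15 N at the same position. Backing off to look.

```bash
python3 -m handwheel '[[[0,0.1,0,0,0,0,255],[0,0.25,0,0,0,0,255],[0,0.4,0,0,0,0,255],[0,0.4,-0.4,0,0,0,255],[0,0.4,-0.9,0,0,0,255]]]'
python3 -m handwheel '[[[-0.5,0.4,-0.5,0,0,0,255],[-1,0.6,-1,0,0,0,255],[-1,0.6,-1,0,0,0,255]]]' >/dev/null
python3 -m handwheel '[[[-0.6,0,0,0,0,0,255],[-1,0,0,0,0,0,255]]]' >/dev/null
python3 -m handwheel '[[[-0.6,0,0,0,0,0,255],[-1,0,0,0,0,0,255],[-1,0,0,0,0,0,255]]]'
python3 - <<'E'
from h import *
a=cams.grab_frame('scene');b=cams.grab_frame('top');cv2.imwrite('pics/s16.png',a);cv2.imwrite('pics/t16.png',b)
cv2.imwrite('pics/t16c.png',np.hstack([cv2.resize(b[195:375,305:465],(533,600),interpolation=cv2.INTER_CUBIC)[:,:400],cv2.resize(a[190:310,320:400],(400,600),interpolation=cv2.INTER_CUBIC)]))
o=np.array([.6155,.0705,0]);u=np.array([.9978,.067,0]);v=np.array([-.067,.9978,0])
g=b[:,:,0].astype(int)
E
python3 foot.py s16.png
```

```text
t: 20.45
eef_pos: [0.5054, 0.0634, 0.1564]
ee_rot: [3.141, -0.001, -1.499]
force: [1.3, 0.5, -0.5]
width: 0.0002
gripper_force: 0.0
t: 21.45
eef_pos: [0.441, 0.3009, 0.2349]
ee_rot: [3.141, -0.001, -1.498]
force: [-1.1, -0.2, -0.8]
width: 0.0005
gripper_force: 0.0
s16.png [(360, [274]), (364, [274]), (368, [274]), (372, [273]), (376, [272]), (380, [270]), (384, [269]), (388, [268]), (392, [274]), (396, [266])]
```

Run:
```python
from h import *
b=cv2.imread('pics/t16.png')
o=np.array([.6155,.0705,0]);u=np.array([.9978,.067,0]);v=np.array([-.067,.9978,0])
def loc(px,z): p=ray("top",px,z)-o; return np.array([p@u,p@v])
# rectify the top view to shaker coords at z=.105 (flask top face), 0.5mm/px
def rect(img,z,n="top"):
    X,Y=np.meshgrid(np.arange(.12,-.2,-.001),np.arange(.13,-.13,-.001),indexing="ij")
    P=o+X[...,None]*u+Y[...,None]*v+np.array([0,0,z]); q=proj(n,P.reshape(-1,3)).reshape(*X.shape,2).astype(np.float32)
    return cv2.remap(img,q[...,0],q[...,1],cv2.INTER_LINEAR)
r=rect(b,.105).astype(int)
m=((r[...,0]-r[...,2]>4)&(r[...,0]>110)).astype(np.uint8)
m[:, :0]=0
n,l,st,c=cv2.connectedComponentsWithStats(cv2.morphologyEx(m,cv2.MORPH_OPEN,np.ones((5,5))))
for i in range(1,n):
    if st[i,4]>300:
        pts=np.argwhere(l==i)[:,::-1].astype(np.int32); R_=cv2.minAreaRect(pts); print(st[i],"xs %.0f..%.0f ys %.0f..%.0f"%(120-st[i,1]-st[i,3],120-st[i,1],130-st[i,0]-st[i,2],130-st[i,0]),R_)
# profile along the flask axis ys=-.049 and beside it ys=.0
for ys in(-49,10): 
    col=130-ys; print(ys,[(120-k,*r[k,col].tolist()) for k in range(14,200,3)])
```

```text
-49 [(106, 144, 152, 162), (103, 230, 235, 235), (100, 228, 233, 233), (97, 178, 184, 187), (94, 184, 190, 195), (91, 210, 216, 221), (88, 217, 223, 226), (85, 206, 214, 217), (82, 217, 224, 221), (79, 237, 243, 238), (76, 228, 236, 230), (73, 224, 232, 226), (70, 226, 232, 226), (67, 227, 233, 226), (64, 224, 231, 225), (61, 225, 232, 225), (58, 224, 232, 225), (55, 226, 232, 225), (52, 226, 232, 225), (49, 226, 232, 226), (46, 226, 233, 227), (43, 237, 243, 242), (40, 249, 252, 253), (37, 251, 253, 254), (34, 251, 253, 254), (31, 251, 253, 254), (28, 250, 253, 254), (25, 251, 253, 254), (22, 251, 253, 254), (19, 251, 253, 254), (16, 250, 253, 254), (13, 251, 253, 254), (10, 249, 252, 252), (7, 236, 242, 240), (4, 227, 235, 229), (1, 226, 232, 227), (-2, 228, 234, 229), (-5, 228, 233, 228), (-8, 228, 234, 228), (-11, 223, 230, 224), (-14, 238, 243, 238), (-17, 244, 248, 244), (-20, 244, 249, 245), (-23, 237, 243, 243), (-26, 227, 236, 241), (-29, 226, 236, 243), (-32, 224, 235, 242), (-35, 225, 235, 242), (-38, 225, 235, 242), (-41, 224, 234, 242), (-44, 217, 228, 236), (-47, 204, 2
[... 850 characters left out ...]
04, 107, 107), (16, 104, 107, 107), (13, 103, 106, 106), (10, 104, 108, 106), (7, 108, 112, 111), (4, 106, 108, 110), (1, 104, 107, 107), (-2, 107, 108, 108), (-5, 108, 109, 110), (-8, 110, 114, 114), (-11, 107, 111, 110), (-14, 107, 108, 108), (-17, 104, 106, 106), (-20, 108, 110, 111), (-23, 114, 118, 119), (-26, 107, 112, 112), (-29, 106, 108, 107), (-32, 105, 109, 110), (-35, 107, 110, 109), (-38, 115, 116, 118), (-41, 111, 113, 113), (-44, 106, 107, 109), (-47, 82, 84, 85), (-50, 79, 81, 83), (-53, 129, 134, 138), (-56, 180, 188, 193), (-59, 216, 221, 225), (-62, 219, 222, 227), (-65, 195, 201, 206), (-68, 148, 152, 155), (-71, 116, 117, 119), (-74, 109, 110, 110), (-77, 108, 110, 109)]
```

Run:
```python
from h import *
b=cv2.imread('pics/t16.png')
o=np.array([.6155,.0705,0]);u=np.array([.9978,.067,0]);v=np.array([-.067,.9978,0])
def S(xs,ys,z=.105):
    q=proj("top",[o+xs*u+ys*v+[0,0,z]])[0]; return int(cv2.remap(b,np.float32([[q[0]]]),np.float32([[q[1]]]),cv2.INTER_LINEAR)[0,0,1])
for xs in(.07,.05,.03,.01):
    p=np.array([S(xs,y/1000) for y in range(5,-30,-1)]); i=np.argmax(p>165); q=np.array([S(xs,y/1000) for y in range(-60,-110,-1)])
    print(xs,"left edge ys",5-i,"right",q[15:40].tolist())
for ys in range(-85,-5,8): print(ys,[S(x/1000,ys/1000) for x in range(92,68,-2)])
print("dish",[ (x,S(.035,x/1000,.088)) for x in range(104,28,-4)])
```

```text
0.07 left edge ys -9 right [232, 233, 234, 234, 234, 230, 224, 209, 190, 176, 163, 179, 198, 218, 234, 235, 232, 218, 201, 182, 168, 162, 162, 167, 174]
0.05 left edge ys -11 right [230, 232, 233, 234, 235, 234, 231, 225, 213, 194, 186, 188, 203, 225, 235, 241, 240, 237, 222, 206, 184, 166, 163, 162, 171]
0.03 left edge ys -12 right [232, 232, 232, 233, 233, 234, 233, 232, 224, 215, 208, 205, 219, 230, 237, 241, 239, 229, 213, 195, 175, 167, 163, 167, 173]
0.01 left edge ys -12 right [236, 234, 234, 234, 235, 235, 236, 235, 233, 229, 224, 223, 223, 230, 238, 241, 242, 236, 228, 210, 193, 176, 167, 165, 171]
-85 [210, 221, 224, 222, 205, 189, 181, 174, 173, 171, 167, 163]
-77 [211, 222, 224, 218, 215, 233, 240, 236, 233, 233, 233, 234]
-69 [209, 221, 220, 208, 210, 231, 241, 240, 235, 232, 231, 233]
-61 [206, 218, 223, 215, 208, 227, 241, 240, 233, 232, 232, 232]
-53 [206, 219, 213, 197, 207, 227, 239, 241, 236, 233, 232, 232]
-45 [209, 223, 225, 221, 218, 226, 238, 241, 235, 232, 231, 232]
-37 [209, 222, 223, 220, 212, 219, 235, 242, 239, 233, 232, 232]
-29 [210, 222, 223, 215, 206, 210, 232, 240, 237, 233, 232, 232]
-21 [208, 223, 225, 221, 210, 209, 226, 241, 241, 235, 231, 231]
-13 [208, 221, 225, 220, 200, 180, 198, 228, 231, 227, 224, 223]
dish [(104, 240), (100, 151), (96, 140), (92, 234), (88, 247), (84, 247), (80, 247), (76, 247), (72, 247), (68, 247), (64, 247), (60, 247), (56, 247), (52, 247), (48, 247), (44, 247), (40, 246), (36, 212), (32, 113)]
```

```bash
python3 -c "
from station import arm
print(arm.job_done())"
```

```text
the job is handed in; nothing more can be done
None
```

I tipped the flask over and let it down gently onto its broad side, then slid the clamp bar against the cap until the base met the fixed bar. From the last top picture I measured about 134 mm between the bars and the flask straight to about 0.05 rad. The job is handed in; the hand-in returned no verdict, and I did not measure how far the dish and small containers may have shifted.

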